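Set the letter-scale weights on their rest in order of size

TASK

The four brass weights of the letter scale stand about on the worktop. Stand them upright on the grey pads of their wooden rest board, one in the middle of each pad, in order of size: the largest on the pad next to the tall post, then smaller and smaller, with the smallest on the pad farthest from the post. Let go of them all at the end.

Things in the scene. Friction and masses are not known exactly. Their poses are not given: they have to be found in the camera images.
- weight_d_center (a point): The largest of the four brass scale weights: an upright cylinder 38 mm across and 45 mm tall over all, with a knob of about two thirds of that width at the top; to the fingers it is a plain cylinder of full width up to the top. It starts standing upright on the worktop. The point is its centre, half-way up (22.5 mm above its underside); its z axis points up when it stands.
- weight_b_center (a point): The second largest of the four brass scale weights: an upright cylinder 29 mm across and 36 mm tall over all, with a knob of about two thirds of that width at the top; to the fingers it is a plain cylinder of full width up to the top. It starts standing upright on the worktop. The point is its centre, half-way up (18 mm above its underside); its z axis points up when it stands.
- weight_c_center (a point): The third largest of the four brass scale weights: an upright cylinder 23 mm across and 28 mm tall over all, with a knob of about two thirds of that width at the top; to the fingers it is a plain cylinder of full width up to the top. It starts standing upright on the worktop. The point is its centre, half-way up (14 mm above its underside); its z axis points up when it stands.
- weight_a_center (a point): The smallest of the four brass scale weights: an upright cylinder 18 mm across and 22 mm tall over all, with a knob of about two thirds of that width at the top; to the fingers it is a plain cylinder of full width up to the top. It starts standing upright on the worktop. The point is its centre, half-way up (11 mm above its underside); its z axis points up when it stands.
- rest_board: Fixed low wooden board, 76 x 336 mm and 12 mm high, on the worktop; the row of pads runs along its long axis. Origin: centre of its underside; y along the row, x across it, z up. It may be turned on the table by up to about 15 degrees.
- pad_1: One of four alike round grey felt pads, 46 mm across, fixed on the board 64 mm apart in one straight row. Its number says nothing about its place in the row. Origin: on the board's top in the pad's centre, 12 mm above the worktop; the pad's top, on which a weight stands, is 2 mm higher (14 mm above the worktop).
- pad_2: One of four alike round grey felt pads, 46 mm across, fixed on the board 64 mm apart in one straight row. Its number says nothing about its place in the row. Origin: on the board's top in the pad's centre, 12 mm above the worktop; the pad's top, on which a weight stands, is 2 mm higher (14 mm above the worktop).
- pad_3: One of four alike round grey felt pads, 46 mm across, fixed on the board 64 mm apart in one straight row. Its number says nothing about its place in the row. Origin: on the board's top in the pad's centre, 12 mm above the worktop; the pad's top, on which a weight stands, is 2 mm higher (14 mm above the worktop).
- pad_4: One of four alike round grey felt pads, 46 mm across, fixed on the board 64 mm apart in one straight row. Its number says nothing about its place in the row. Origin: on the board's top in the pad's centre, 12 mm above the worktop; the pad's top, on which a weight stands, is 2 mm higher (14 mm above the worktop).
- tall_stop: Dark turned wooden post, 26 mm across and 64 mm tall, fixed on the board at one end of the row, in line with the pads; its centre is 53 mm from the centre of the nearest pad. At the other end there is only a flat dark button 8 mm high. At which end the post stands varies. Origin: centre of its foot, 12 mm above the worktop; z up.
Mind the look-alikes: they are no part of the job. Leave any pink or turquoise look-alike of the part that bears weight_d_center alone.

How it is judged:
By the outcome, as a careful person would: the job done as asked, in the order asked, and still so for the second after the job is handed in, with the robot touching nothing.
It also fails if it takes over 96 s, if anything falls off the work surface, if the arm or the gripper's body presses on something with over 40 N, if the wrist force passes 120 N, or if a joint passes its speed limit or range.

ROBOT

A 6-joint arm with a two-finger parallel gripper is mounted at the origin on a cart in front of the work surface, level with it; the furniture and walls round the work are solid. World frame = base frame: x ahead of the robot, y to its left, z up, the work surface at z = 0. Lengths are in mm, angles in rad, forces in N, time in s.
With the tool pointing down it reaches from about 300 to 825 mm from the base axis. Payload 5.4 kg.
Tool frame: the origin (TCP) lies on the centre line of the jaws, within the pads' length; the fingertips stand 11 mm ahead of it and the grasp point (between the pads) lies 8 mm behind it; z points along the fingers, y is the direction in which the jaws open and shut (so a half turn about z gives the same grasp; the last joint's range is limited). The gripper opens to 92 mm and grips with 3 to 60 N. Pads are 20 mm wide; open, the fingers measure 128 mm over their backs; the gripper's body (75 mm by 189 mm) begins 69 mm behind the grasp point.
Start: joints at [-1.509, 0.158, 1.597, -0, 1.386, -0.21], TCP at [154.344, -553.881, 225.601] pointing down, gripper open.
Joint ranges: [-2.91, 2.91], [-0.94, 2.29], [0.18, 2.7], [-1.29, 4.43], [0.17, 2.64], [-3, 3]. Speed limits (rad/s): [2.57, 2.57, 3.14, 3.14, 3.14, 3.14].

INTERFACE

Orientations are given as a unit quaternion [x, y, z, w].
In Python, from rig import sense, eyes, workorder gives the robot as it stands.
- The arm moves only by the tool arm_command, never from a script. Its arguments are lists of equal length, an entry for each row: "delta_pos": the shift along the tool's x, y, z in m, a list of three; "rot": the turn, a rotation vector about the tool's x, y, z in degrees, a list of three. In form: {"delta_pos": [[x, y, z], ...], "rot": [[rx, ry, rz], ...]}. A call has 1 to 20 rows; each row is the pose to reach, as a shift and turn from the pose commanded when the call began, along the tool's axes at that moment; what a row does not reach only later rows make up. A row lasts 1/12 s, in which the tool goes at most 41.7 mm and 7.16 degrees, less where a joint would pass 70% of its speed; a pose out of reach is approached as far as the arm can. A call with a gripper value outside its range is refused whole. "grip" is the closure in counts, from 0 (fully open) to 255 (shut), set as the call begins (left out, the last holds). The fingers move at their own pace and stop on an object; the grip force is fixed at half the most. Time passes only in rows, so rows that repeat a pose let the fingers close. It gives the time, the measured TCP pose, the force and the opening at its end, in the units of the state.
- sense(): the state, without advancing time (a new reading comes with each control period).
- eyes.get_image(name): name is "scene" or "top"; returns (picture, depth): 400x640x3 uint8, red, green, blue; 400x640 float32, mm along the optical axis (not along the pixel's ray), 0 where there is no reading.
- eyes.camera_model(name): a dict with "K" (3x3 intrinsics, pixels), "T" (4x4, takes a point from camera to world coordinates). Camera axes: x right, y up, looking along -z (the intrinsics and any distortion apply to the point x, -y, -z); pixel columns grow to the right and rows downward; lengths in mm; the calibration is good to about 2 mm. A picture is of the moment at which its call begins. camera_model takes no time and is no camera call.
- workorder.finish_job(): hands the job in, once; it reports no verdict.
The state is a dict: "time": time; "joints": joint angles; "dq": joint speeds; "joint_torque": joint torques, N m; "tool_pos": TCP position; "tool_rot": TCP orientation; "force": force on the tool from outside, world axes, zero at the start; "wrist_torque": the same for the moment, N m; "grip_width": opening from 0.0 (shut) to 1.0 (fully open).
Only numpy, scipy, OpenCV 4.12 (cv2) and the standard library are available. Lean on these libraries where they do the work, as an engineer would, in place of code of your own. Each camera call takes 0.05 s, during which the arm holds its last target.

## Working session

There is one attempt and no reset: what is moved stays moved. The work goes in short steps, Python scripts to look and compute and a tool call to move; the robot and the scene stay as the last step left them, time stands still between calls to the robot, and variables do not carry over. Pictures are saved under pics/ and viewed, and the job is handed in when it is done.

Besides the shell and the picture viewer there is one more tool, called after "Call:" by a JSON object that holds its "fn" and its "kwargs", one argument or row to a line. arm_command: Moves the arm, as the interface text tells. Its arguments: {"type":"object","properties":{"delta_pos":{"type":"array","items":{"type":"array","items":{"type":"number"}}},"rot":{"type":"array","items":{"type":"array","items":{"type":"number"}}},"grip":{"type":"number"}},"required":["delta_pos","rot"]}

```bash
mkdir -p pics; python3 - <<'E'
from rig import sense, eyes
import cv2, numpy as np
for n in ["scene","top"]:
    im,d=eyes.get_image(n); cv2.imwrite(f"pics/{n}0.png",im[:,:,::-1]); np.save(f"{n}0.npy",d)
    m=eyes.camera_model(n); print(n,m)
print(sense())
E
```

```text
scene {'K': array([[373.27500362,   0.        , 322.17816107],
       [  0.        , 373.27500362, 197.05000687],
       [  0.        ,   0.        ,   1.        ]]), 'T': array([[ 5.50635458e-01,  3.55052991e-01, -7.55472015e-01,
        -1.31729482e+02],
       [-8.34345120e-01,  2.06057307e-01, -5.11281339e-01,
        -4.46698717e+02],
       [-2.58614403e-02,  9.11854023e-01,  4.09699190e-01,
         4.25982659e+02],
       [ 0.00000000e+00,  0.00000000e+00,  0.00000000e+00,
         1.00000000e+00]])}
top {'K': array([[479.20437145,   0.        , 313.98583501],
       [  0.        , 479.20437145, 209.31244598],
       [  0.        ,   0.        ,   1.        ]]), 'T': array([[ 2.80787245e-02,  9.83791846e-01, -1.77102198e-01,
         3.40627661e+02],
       [-9.99369737e-01,  3.14775052e-02,  1.64102166e-02,
         8.65765988e+00],
       [ 2.17189726e-02,  1.76529799e-01,  9.84055647e-01,
         1.24266789e+03],
       [ 0.00000000e+00,  0.00000000e+00,  0.00000000e+00,
         1.00000000e+00]])}
{'time': 0.1, 'joints': array([-1.50908861e+00,  1.58992980e-01,  1.59808258e+00, -1.58038874e-05,
        1.38613244e+00, -2.10076549e-01]), 'dq': array([-0.00048548, -0.00301673, -0.00146665,  0.00045517,  0.00063282,
       -0.00101499]), 'joint_torque': array([ 8.32163423e-04, -3.86505103e+01, -3.22959709e+01,  7.04346201e-02,
        3.39581561e-02, -4.78057291e-05]), 'tool_pos': array([ 154.31421239, -553.3668215 ,  224.72530458]), 'tool_rot': array([ 9.90780344e-01,  1.35475673e-01,  5.21166208e-05, -8.06025484e-04]), 'force': array([-0.34235976, -0.03384656,  0.53213212]), 'wrist_torque': array([-0.01495575,  0.03914467,  0.0709123 ]), 'grip_width': 1.0022118252455057}
```

View pics/top0.png

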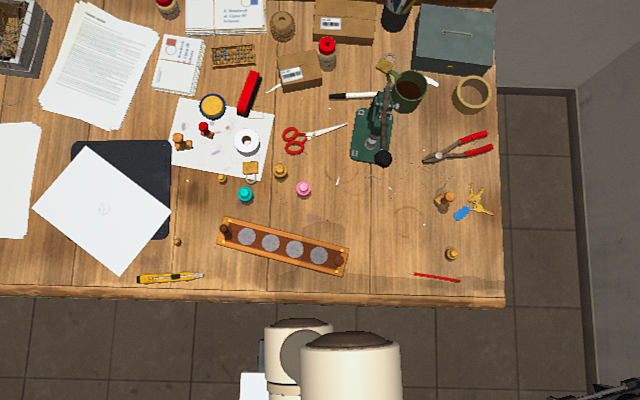

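View pics/scene0.png

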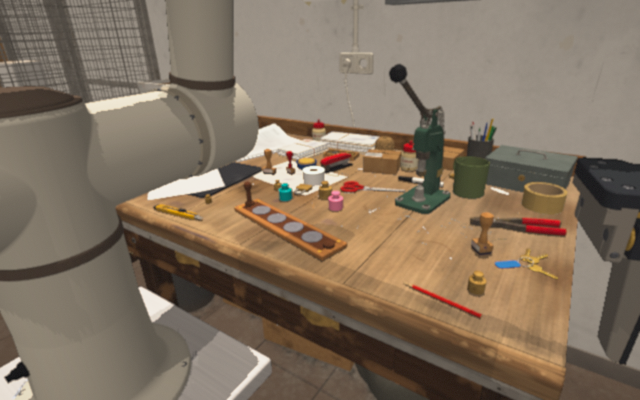

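```bash
python3 - <<'E'
import cv2, numpy as np
im=cv2.imread("pics/top0.png")
def crop(x0,y0,w,h,s):return cv2.resize(im[y0:y0+h,x0:x0+w],None,fx=s,fy=s,interpolation=cv2.INTER_CUBIC)
cv2.imwrite("pics/c1.png",crop(160,150,200,135,4))
cv2.imwrite("pics/c2.png",np.hstack([crop(x-16,y-16,32,32,8) for x,y in [(280,170),(222,178),(452,253)]]))
cv2.imwrite("pics/c3.png",np.hstack([crop(x-16,y-16,32,32,8) for x,y in [(178,242),(252,168),(444,200)]]))
E
```

```text
(no output)
```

View pics/c1.png

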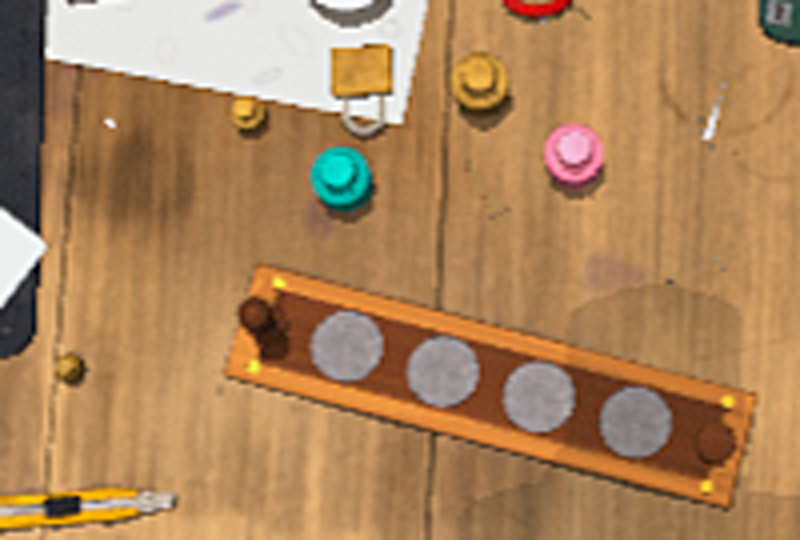

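View pics/c2.png

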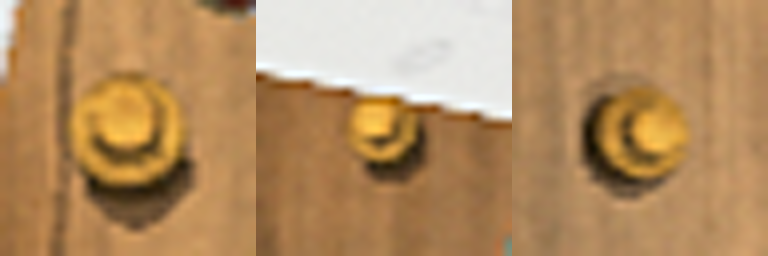

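View pics/c3.png

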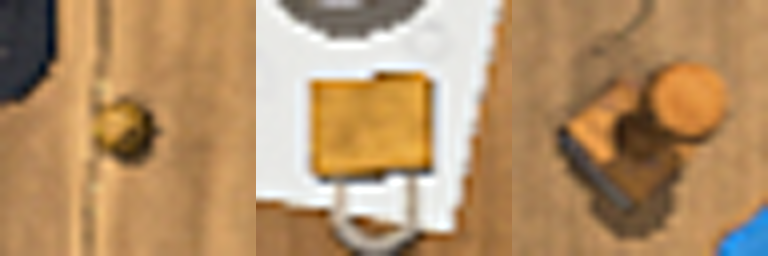

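```bash
cat > h.py <<'E'
import numpy as np, cv2
from rig import sense, eyes
def ray(n,u,v,z):
    m=eyes.camera_model(n);K=m["K"];T=m["T"]
    d=T[:3,:3]@np.array([(u-K[0,2])/K[0,0],-(v-K[1,2])/K[1,1],-1.]);o=T[:3,3]
    return o+d*(z-o[2])/d[2]
def cloud(n,dep):
    m=eyes.camera_model(n);K=m["K"];T=m["T"]
    v,u=np.mgrid[:400,:640]
    p=np.stack([(u-K[0,2])/K[0,0]*dep,-(v-K[1,2])/K[1,1]*dep,-dep],-1)
    return p@T[:3,:3].T+T[:3,3]
def proj(n,P):
    m=eyes.camera_model(n);K=m["K"];T=m["T"]
    c=(np.asarray(P)-T[:3,3])@T[:3,:3]
    return K[0,0]*c[...,0]/-c[...,2]+K[0,2], K[1,1]*-c[...,1]/-c[...,2]+K[1,2]
E
python3 - <<'E'
from h import *
d=np.load("top0.npy");C=cloud("top",d)
for nm,u,v,H,r in [("d",280,170,45,19),("b",452,253,36,14.5),("c",222,178,28,11.5),("a",178,242,22,9)]:
    w=C[v-12:v+13,u-12:u+13].reshape(-1,3)
    print(nm, "table z",np.median(w[:,2]).round(1), "max",w[:,2].max().round(1))
    s=w[(w[:,2]>H*0.35)&(w[:,2]<H+12)]
    print("  n",len(s),"mean",s.mean(0).round(1),"mid",((s.max(0)+s.min(0))/2).round(1),"ext",(s.max(0)-s.min(0)).round(1))
    print(np.round(C[v-8:v+9,u-8:u+9,2]).astype(int)[::2,::2])
for nm,(u,v) in dict(d=(279.9,170.2),b=(452.2,252.8),c=(222.0,178.3),a=(177.7,241.9)).items():
    H=dict(d=45,b=36,c=28,a=22)[nm]
    print(nm,[ray("top",u,v,H*f)[:2].round(1) for f in(.5,.7,1)])
pads=[(160+x/4,150+y/4) for x,y in[(347,346),(443,371),(539,397),(636,422)]]
P=np.array([ray("top",u-.4,v-.4,14) for u,v in pads]);print(P.round(1),np.linalg.norm(np.diff(P,axis=0),axis=1))
print(ray("top",160+255/4,150+313/4,76)[:2], ray("top",160+715/4,150+442/4,20)[:2])
E
```

```text
d table z 0.3 max 48.2
  n 179 mean [658.3  81.8  33.5] mid [660.2  82.7  32.1] ext [38.2 36.8 32.3]
[[-3  0  0 -1 -1 -4 -2 -1  1]
 [ 2 -6 26 30 31 25 -1  0  1]
 [-2 29 46 46 44 47 28  2 -2]
 [ 0 27 47 42 44 39 32 34 -1]
 [27 30 42 43 43 43 28 27 -4]
 [ 1 28 39 43 45 36 31 22  1]
 [-2 23 30 31 33 28 26  9 -2]
 [ 2 11 30 31 29 25 14 -3 -4]
 [-2 -1  5 12 20 11 -1  3  2]]
b table z -0.1 max 1242.7
  n 113 mean [ 456.3 -364.7   25.7] mid [ 456.9 -367.    25.9] ext [28.3 29.6 26.6]
[[ 1 -3 -1 -1  0  0 -2 -6 -1]
 [-2 -3 -1 -1 -4 -2 -2 -1  0]
 [-4 -2 20 20 22 18 -1  4 -1]
 [-2 19 24 32 29 39 25  0 -2]
 [ 4 22 28 32 35 33 33 -3  2]
 [ 2 16 24 26 36 36 22  0 -2]
 [-4 11 20 28 24 22  3 -3  1]
 [-1 -3  4 18 13 -4  0 -2  1]
 [-5 -2 -1  0 -4 -6  0 -6  0]]
c table z 0.0 max 30.5
  n 64 mean [636.2 233.5  20.9] mid [637.2 234.   20.3] ext [20.2 21.9 20.3]
[[ 0  2  3  2  2  0  3  0  2]
 [ 2  3 -3 -7  0  3  3  2 -1]
 [ 0  0 -2 17 20  3  2  1  3]
 [ 4 -3 29 30 28 20  0 -2 -4]
 [ 0  1 25 30 30 19  1 -4  1]
 [-4 -3 16 18 16 15 -1 -5 -4]
 [-4  0 -2 12 11  2 -5  3 -2]
 [ 1 -3 -3 -1  0  0 -4  3 -5]
 [-2 -4
[... 170 characters left out ...]
  1  3  0 -3 -2]
 [ 0  2  1  0 -3 -1 -5 -2 -5]
 [ 1 -1 20 24 15  4 -6  0 -2]
 [ 0 -1 21 23 13  4 -1 -5  3]
 [ 1  0 17 14 11  5  4 -4 -5]
 [-2 -1 -3 -1 -2 -2  3  0  0]
 [ 0  1  0 -2  1  0 -1 -2  2]
 [ 0  1 -2  0 -2  1  1 -3 -6]]
d [array([661.5,  80.6]), array([659.1,  80. ]), array([655.6,  79.3])]
b [array([ 458.8, -370.3]), array([ 458.1, -368.1]), array([ 457.1, -364.7])]
c [array([636.7, 231.9]), array([635.4, 230.9]), array([633.3, 229.3])]
a [array([466.2, 335.1]), array([465.8, 334. ]), array([465.1, 332.2])]
[[486.2 160.1  14. ]
 [472.   97.8  14. ]
 [457.1  35.6  14. ]
 [443.  -27.   14. ]] [63.90359562 63.91637555 64.20781421]
[496.48090293 208.58555378] [430.29263545 -78.50643069]
```

```bash
python3 - <<'E'
from h import *
G=dict(d=(659.1,80,45,19),b=(458.1,-368.1,36,14.5),c=(635.4,230.9,28,11.5),a=(465.8,334,22,9))
t=np.linspace(0,2*np.pi,60)
rows=[]
for n in["top","scene"]:
    im=cv2.imread(f"pics/{n}0.png");out=[]
    for k,(x,y,H,r) in G.items():
        u0,v0=[int(round(float(q)))-12 for q in proj(n,(x,y,H/2))]
        s=8;c=cv2.resize(im[v0:v0+24,u0:u0+24],None,fx=s,fy=s,interpolation=cv2.INTER_CUBIC)
        for z,rr,col in[(0,r,(0,0,255)),(.68*H,r,(255,255,0)),(H,r*.66,(0,255,0))]:
            u,v=proj(n,np.stack([x+rr*np.cos(t),y+rr*np.sin(t),0*t+z],-1))
            cv2.polylines(c,[np.int32(np.stack([(u-u0+.5)*s,(v-v0+.5)*s],-1))],True,col,1)
        out.append(c)
    rows.append(np.hstack(out))
cv2.imwrite("pics/ov.png",np.vstack(rows))
E
```

```text
(no output)
```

View pics/ov.png

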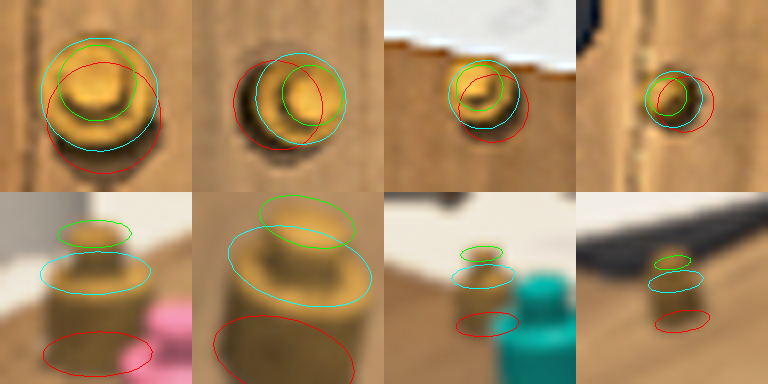

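```bash
cat >> h.py <<'E'
from scipy.spatial.transform import Rotation as R
YAW=77.0
def Rt(): return R.from_euler('z',YAW,degrees=True)*R.from_euler('x',180,degrees=True)
def go(*targets):
    s=sense();r=R.from_quat(s["tool_rot"])
    print("t",s["time"],"pos",s["tool_pos"].round(1),"F",s["force"].round(1),"w",round(s["grip_width"]*92,1))
    for t in targets: print(t,"->",(r.inv().apply(np.array(t)-s["tool_pos"])/1000).round(4).tolist())
    print("rot",(r.inv()*Rt()).as_rotvec(degrees=True).round(2).tolist())
E
python3 -c "
from h import *
go((458,-367.5,150),(458,-367.5,16))
print(R.from_euler('z',77,degrees=True).apply([1,0,0]), Rt().as_matrix().round(3))"
```

```text
t 0.1 pos [ 154.3 -553.4  224.7] F [-0.3 -0.   0.5] w 92.2
(458, -367.5, 150) -> [0.3424, -0.0974, 0.075]
(458, -367.5, 16) -> [0.3424, -0.0972, 0.209]
rot [-0.07, -0.07, -61.43]
[0.22495105 0.97437006 0.        ] [[ 0.225  0.974  0.   ]
 [ 0.974 -0.225 -0.   ]
 [ 0.     0.    -1.   ]]
```

Call:
{"fn": "arm_command", "kwargs": {
  "delta_pos": [
    [0.04,-0.011,0.009],
    [0.08,-0.023,0.018],
    [0.12,-0.034,0.026],
    [0.16,-0.046,0.035],
    [0.2,-0.057,0.044],
    [0.24,-0.068,0.053],
    [0.28,-0.08,0.061],
    [0.32,-0.091,0.07],
    [0.342,-0.097,0.075],
    [0.342,-0.097,0.075],
    [0.342,-0.097,0.075],
    [0.342,-0.097,0.075],
    [0.342,-0.097,0.075],
    [0.342,-0.097,0.075]
  ],
  "rot": [
    [0,0,-7],
    [0,0,-14],
    [0,0,-21],
    [0,0,-28],
    [0,0,-35],
    [0,0,-42],
    [0,0,-49],
    [0,0,-56],
    [0,0,-61.4],
    [0,0,-61.4],
    [0,0,-61.4],
    [0,0,-61.4],
    [0,0,-61.4],
    [0,0,-61.4]
  ],
  "grip": 80
}}

```text
time: 1.27
tool_pos: [456.8, -369.7, 151.0]
tool_rot: [0.784, 0.621, -0.0, 0.0]
force: [0.3, 0.1, 0.2]
grip_width: 0.683
```

```bash
python3 -c "
from h import *
go((458,-367.5,150),(458,-367.5,16)); print(sense()['joints'].round(2))
im,d=eyes.get_image('scene');cv2.imwrite('pics/s1.png',im[:,:,::-1])"
```

```text
t 1.2667 pos [ 456.8 -369.7  151. ] F [0.3 0.1 0.2] w 62.9
(458, -367.5, 150) -> [0.0025, 0.0006, 0.001]
(458, -367.5, 16) -> [0.0025, 0.0006, 0.135]
rot [0.02, 0.03, -0.17]
[-0.89  0.26  1.64 -0.    1.25 -0.66]
```

View pics/s1.png

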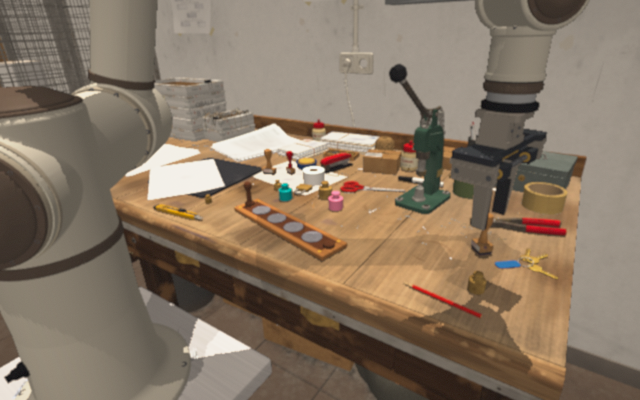

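Call:
{"fn": "arm_command", "kwargs": {
  "delta_pos": [
    [0.0025,0.0006,0.03],
    [0.0025,0.0006,0.06],
    [0.0025,0.0006,0.09],
    [0.0025,0.0006,0.115],
    [0.0025,0.0006,0.13],
    [0.0025,0.0006,0.135],
    [0.0025,0.0006,0.135],
    [0.0025,0.0006,0.135]
  ],
  "rot": [
    [0,0,0],
    [0,0,0],
    [0,0,0],
    [0,0,0],
    [0,0,0],
    [0,0,0],
    [0,0,0],
    [0,0,0]
  ]
}}

```text
time: 1.98
tool_pos: [459.1, -367.3, 16.6]
tool_rot: [0.783, 0.622, 0.0, 0.001]
force: [0.9, -0.3, 1.2]
grip_width: 0.69
```

Call:
{"fn": "arm_command", "kwargs": {
  "delta_pos": [
    [0,0,0],
    [0,0,0],
    [0,0,0],
    [0,0,0],
    [0,0,0],
    [0,0,0],
    [0,0,0],
    [0,0,0]
  ],
  "rot": [
    [0,0,0],
    [0,0,0],
    [0,0,0],
    [0,0,0],
    [0,0,0],
    [0,0,0],
    [0,0,0],
    [0,0,0]
  ],
  "grip": 255
}}

```text
time: 2.65
tool_pos: [458.9, -366.4, 16.0]
tool_rot: [0.783, 0.622, -0.0, 0.0]
force: [-1.7, 1.5, 3.3]
grip_width: 0.305
```

```bash
python3 -c "
from h import *
go((458,-367.5,16)); print(sense()['joints'].round(2))
im,d=eyes.get_image('scene');cv2.imwrite('pics/s2.png',cv2.resize(im[180:340,400:600,::-1],None,fx=4,fy=3.75)[:600])"
```

```text
t 2.65 pos [ 458.9 -366.4   16. ] F [-1.7  1.5  3.3] w 28.1
(458, -367.5, 16) -> [-0.0013, -0.0007, -0.0]
rot [-0.0, 0.01, -0.02]
[-0.88  0.44  1.7  -0.    1.   -0.65]
```

View pics/s2.png

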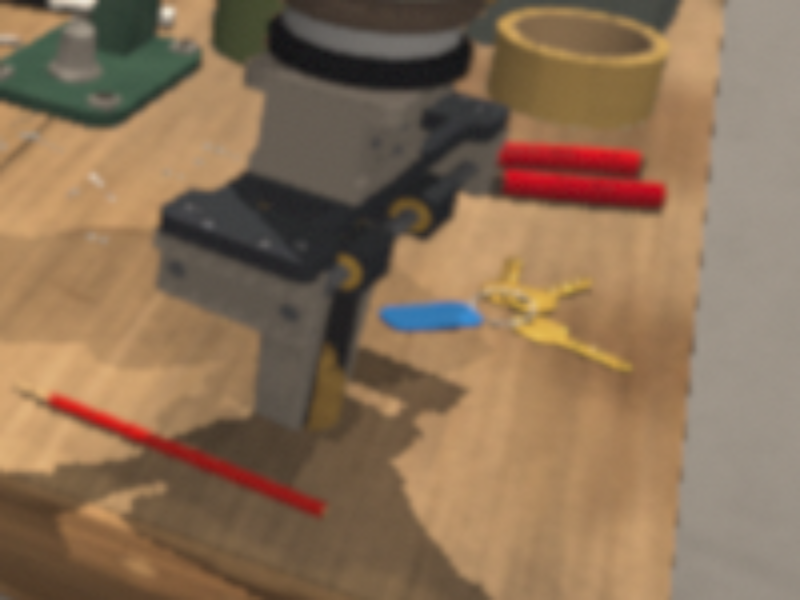

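```bash
python3 -c "
from h import *
go((459,-366.4,120),(472.2,98.8,120))"
```

```text
t 2.7 pos [ 458.9 -366.4   15.9] F [-1.1 -0.2  4. ] w 28.4
(459, -366.4, 120) -> [0.0, 0.0001, -0.1041]
(472.2, 98.8, 120) -> [0.4562, -0.0919, -0.1041]
rot [-0.0, 0.01, -0.02]
```

Call:
{"fn": "arm_command", "kwargs": {
  "delta_pos": [
    [0,0,-0.01],
    [0,0,-0.035],
    [0,0,-0.065],
    [0,0,-0.09],
    [0.01,-0.002,-0.104],
    [0.03,-0.006,-0.104],
    [0.06,-0.012,-0.104],
    [0.095,-0.019,-0.104],
    [0.13,-0.026,-0.104],
    [0.165,-0.033,-0.104],
    [0.2,-0.04,-0.104],
    [0.235,-0.047,-0.104],
    [0.27,-0.054,-0.104],
    [0.305,-0.061,-0.104],
    [0.34,-0.068,-0.104],
    [0.375,-0.076,-0.104],
    [0.405,-0.082,-0.104],
    [0.43,-0.087,-0.104],
    [0.448,-0.09,-0.104],
    [0.456,-0.092,-0.104]
  ],
  "rot": [
    [0,0,0],
    [0,0,0],
    [0,0,0],
    [0,0,0],
    [0,0,0],
    [0,0,0],
    [0,0,0],
    [0,0,0],
    [0,0,0],
    [0,0,0],
    [0,0,0],
    [0,0,0],
    [0,0,0],
    [0,0,0],
    [0,0,0],
    [0,0,0],
    [0,0,0],
    [0,0,0],
    [0,0,0],
    [0,0,0]
  ]
}}

```text
time: 4.37
tool_pos: [471.6, 100.9, 119.6]
tool_rot: [0.782, 0.623, 0.0, -0.0]
force: [1.1, -1.1, -1.3]
grip_width: 0.309
```

Call:
{"fn": "arm_command", "kwargs": {
  "delta_pos": [
    [0,0,0],
    [0,0,0],
    [0,0,0]
  ],
  "rot": [
    [0,0,0],
    [0,0,0],
    [0,0,0]
  ]
}}

```text
time: 4.62
tool_pos: [472.1, 97.7, 119.6]
tool_rot: [0.783, 0.622, -0.0, 0.0]
force: [0.4, -0.6, -2.4]
grip_width: 0.309
```

```bash
python3 -c "
from h import *
go((472.2,98.8,30.5))
im,d=eyes.get_image('scene');cv2.imwrite('pics/s3.png',cv2.resize(im[100:300,180:440,::-1],None,fx=3,fy=3))"
```

```text
t 4.6167 pos [472.1  97.7 119.6] F [ 0.4 -0.6 -2.4] w 28.4
(472.2, 98.8, 30.5) -> [0.0012, -0.0002, 0.0891]
rot [0.0, 0.03, -0.08]
```

View pics/s3.png

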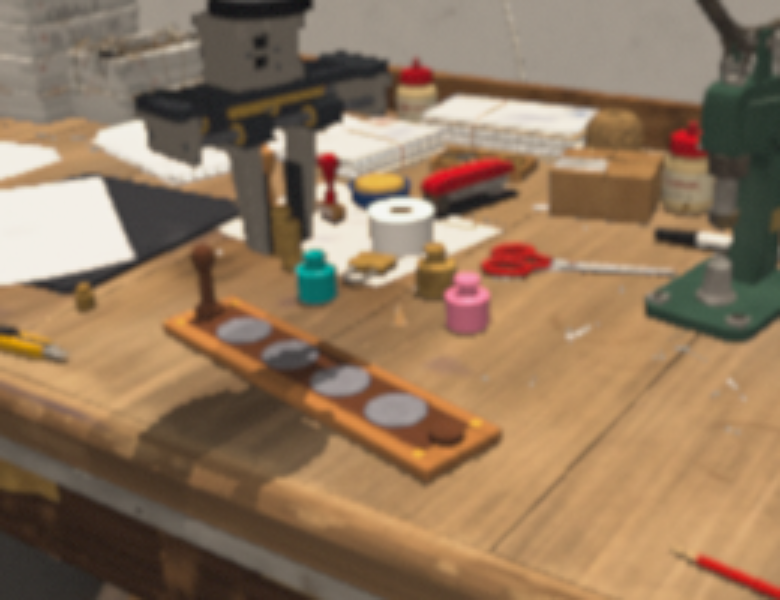

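Call:
{"fn": "arm_command", "kwargs": {
  "delta_pos": [
    [0.001,0,0.015],
    [0.001,0,0.04],
    [0.001,0,0.065],
    [0.001,0,0.08],
    [0.001,0,0.086],
    [0.001,0,0.089],
    [0.001,0,0.089],
    [0.001,0,0.089],
    [0.001,0,0.089]
  ],
  "rot": [
    [0,0,0],
    [0,0,0],
    [0,0,0],
    [0,0,0],
    [0,0,0],
    [0,0,0],
    [0,0,0],
    [0,0,0],
    [0,0,0]
  ]
}}

```text
time: 5.42
tool_pos: [473.5, 99.4, 31.7]
tool_rot: [0.783, 0.622, 0.001, 0.001]
force: [-0.3, -0.3, -1.2]
grip_width: 0.313
```

Call:
{"fn": "arm_command", "kwargs": {
  "delta_pos": [
    [-0.0005,-0.001,0.001],
    [-0.0005,-0.001,0.001],
    [-0.0005,-0.001,0.001],
    [-0.0005,-0.001,0.001]
  ],
  "rot": [
    [0,0,0],
    [0,0,0],
    [0,0,0],
    [0,0,0]
  ]
}}

```text
time: 5.75
tool_pos: [471.4, 99.3, 30.0]
tool_rot: [0.783, 0.622, 0.0, 0.0]
force: [-1.0, -0.3, 0.4]
grip_width: 0.308
```

Call:
{"fn": "arm_command", "kwargs": {
  "delta_pos": [
    [0,0,0],
    [0,0,0],
    [0,0,0],
    [0,0,0],
    [0,0,-0.01],
    [0,0,-0.03],
    [0,0,-0.06],
    [0,0,-0.09],
    [0,0,-0.1],
    [0,0,-0.1]
  ],
  "rot": [
    [0,0,0],
    [0,0,0],
    [0,0,0],
    [0,0,0],
    [0,0,0],
    [0,0,0],
    [0,0,0],
    [0,0,0],
    [0,0,0],
    [0,0,0]
  ],
  "grip": 75
}}

```text
time: 6.58
tool_pos: [473.8, 99.3, 133.2]
tool_rot: [0.783, 0.622, 0.003, 0.002]
force: [0.2, -0.2, 0.3]
grip_width: 0.706
```

```bash
python3 -c "
from h import *
go((659,80,130),(659,80,20))"
```

```text
t 6.5833 pos [473.8  99.3 133.2] F [ 0.2 -0.2  0.3] w 65.0
(659, 80, 130) -> [0.0229, 0.1848, 0.0046]
(659, 80, 20) -> [0.0227, 0.184, 0.1146]
rot [0.41, -0.08, -0.02]
```

Call:
{"fn": "arm_command", "kwargs": {
  "delta_pos": [
    [0.004,0.035,0],
    [0.009,0.075,0],
    [0.014,0.115,0],
    [0.019,0.15,0],
    [0.023,0.175,0],
    [0.023,0.185,0],
    [0.023,0.185,0],
    [0.023,0.185,0],
    [0.023,0.185,0]
  ],
  "rot": [
    [0,0,0],
    [0,0,0],
    [0,0,0],
    [0,0,0],
    [0,0,0],
    [0,0,0],
    [0,0,0],
    [0,0,0],
    [0,0,0]
  ]
}}

```text
time: 7.33
tool_pos: [655.0, 80.4, 128.2]
tool_rot: [0.783, 0.622, -0.001, -0.001]
force: [-0.5, -0.0, 0.7]
grip_width: 0.71
```

```bash
python3 -c "
from h import *
go((659,80,20))
im,d=eyes.get_image('scene');cv2.imwrite('pics/s4.png',cv2.resize(im[100:300,180:440,::-1],None,fx=3,fy=3))"
```

```text
t 7.3333 pos [655.   80.4 128.2] F [-0.5 -0.   0.7] w 65.3
(659, 80, 20) -> [0.0006, 0.0042, 0.1082]
rot [-0.16, 0.02, -0.02]
```

View pics/s4.png

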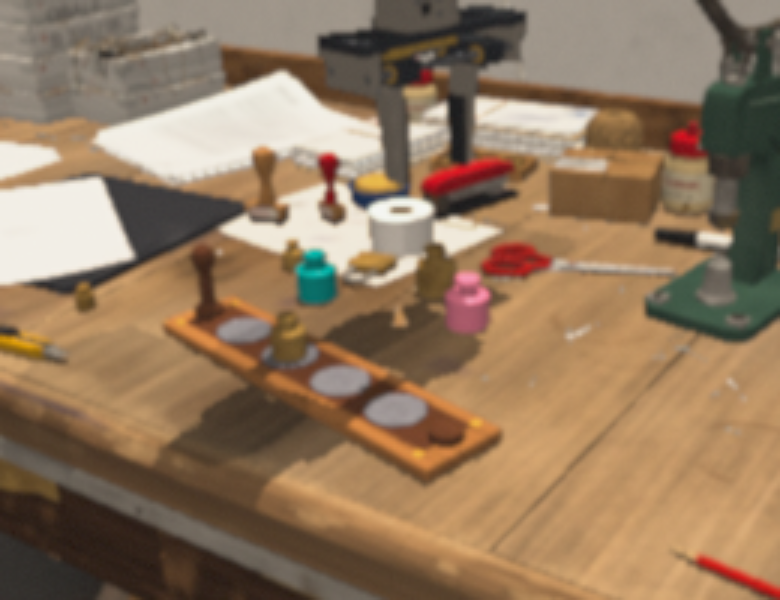

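Weight b stands on the second pad (crop about 290,345). Next, weight d.

Call:
{"fn": "arm_command", "kwargs": {
  "delta_pos": [
    [0,0.003,0.025],
    [0,0.003,0.055],
    [0,0.003,0.08],
    [0,0.003,0.1],
    [0,0.003,0.108],
    [0,0.003,0.108],
    [0,0.003,0.108],
    [0,0.003,0.108]
  ],
  "rot": [
    [0,0,0],
    [0,0,0],
    [0,0,0],
    [0,0,0],
    [0,0,0],
    [0,0,0],
    [0,0,0],
    [0,0,0]
  ]
}}

```text
time: 8.05
tool_pos: [660.8, 79.5, 23.7]
tool_rot: [0.783, 0.622, 0.001, 0.001]
force: [0.5, 0.3, 0.8]
grip_width: 0.706
```

Call:
{"fn": "arm_command", "kwargs": {
  "delta_pos": [
    [0,0,0],
    [0,0,0],
    [0,0,0],
    [0,0,0],
    [0,0,0],
    [0,0,0],
    [0,0,0]
  ],
  "rot": [
    [0,0,0],
    [0,0,0],
    [0,0,0],
    [0,0,0],
    [0,0,0],
    [0,0,0],
    [0,0,0]
  ],
  "grip": 255
}}

```text
time: 8.63
tool_pos: [660.6, 79.3, 22.4]
tool_rot: [0.783, 0.622, 0.001, 0.001]
force: [3.5, -0.7, 2.6]
grip_width: 0.406
```

```bash
python3 -c "
from h import *
go((659,80,120),(486.3,160.3,120))"
```

```text
t 8.6333 pos [660.6  79.3  22.4] F [ 3.5 -0.7  2.6] w 37.4
(659, 80, 120) -> [0.0004, -0.0015, -0.0976]
(486.3, 160.3, 120) -> [0.0397, -0.1878, -0.098]
rot [0.13, -0.02, -0.03]
```

Call:
{"fn": "arm_command", "kwargs": {
  "delta_pos": [
    [0,0,-0.01],
    [0,0,-0.035],
    [0,0,-0.065],
    [0,0,-0.09],
    [0,0,-0.098],
    [0.003,-0.012,-0.098],
    [0.009,-0.04,-0.098],
    [0.016,-0.075,-0.098],
    [0.023,-0.11,-0.098],
    [0.03,-0.145,-0.098],
    [0.036,-0.17,-0.098],
    [0.039,-0.183,-0.098],
    [0.039,-0.188,-0.098],
    [0.039,-0.188,-0.098],
    [0.039,-0.188,-0.098],
    [0.039,-0.188,-0.098],
    [0.039,-0.188,-0.098]
  ],
  "rot": [
    [0,0,0],
    [0,0,0],
    [0,0,0],
    [0,0,0],
    [0,0,0],
    [0,0,0],
    [0,0,0],
    [0,0,0],
    [0,0,0],
    [0,0,0],
    [0,0,0],
    [0,0,0],
    [0,0,0],
    [0,0,0],
    [0,0,0],
    [0,0,0],
    [0,0,0]
  ]
}}

```text
time: 10.05
tool_pos: [486.1, 159.2, 119.6]
tool_rot: [0.783, 0.622, 0.0, 0.0]
force: [-0.3, 1.1, -3.6]
grip_width: 0.405
```

```bash
python3 -c "
from h import *
go((486.3,159.6,37))"
```

```text
t 10.05 pos [486.1 159.2 119.6] F [-0.3  1.1 -3.6] w 37.3
(486.3, 159.6, 37) -> [0.0004, 0.0001, 0.0826]
rot [0.02, 0.0, -0.08]
```

Call:
{"fn": "arm_command", "kwargs": {
  "delta_pos": [
    [0,0,0.015],
    [0,0,0.035],
    [0,0,0.058],
    [0,0,0.073],
    [0,0,0.079],
    [0,0,0.082],
    [0,0,0.082],
    [0,0,0.082],
    [0,0,0.082],
    [0,0,0.082]
  ],
  "rot": [
    [0,0,0],
    [0,0,0],
    [0,0,0],
    [0,0,0],
    [0,0,0],
    [0,0,0],
    [0,0,0],
    [0,0,0],
    [0,0,0],
    [0,0,0]
  ]
}}

```text
time: 10.88
tool_pos: [486.2, 159.9, 38.7]
tool_rot: [0.783, 0.622, 0.001, 0.001]
force: [0.1, -0.9, -4.7]
grip_width: 0.407
```

Call:
{"fn": "arm_command", "kwargs": {
  "delta_pos": [
    [0,0,0.001],
    [0,0,0.001],
    [0,0,0.001],
    [0,0,0.001]
  ],
  "rot": [
    [0,0,0],
    [0,0,0],
    [0,0,0],
    [0,0,0]
  ]
}}

```text
time: 11.22
tool_pos: [485.1, 159.8, 36.7]
tool_rot: [0.783, 0.622, 0.0, 0.0]
force: [0.2, 0.4, -4.1]
grip_width: 0.404
```

Call:
{"fn": "arm_command", "kwargs": {
  "delta_pos": [
    [0,0.001,0.001],
    [0,0.001,0.001],
    [0,0.001,0.001],
    [0,0.001,0.001]
  ],
  "rot": [
    [0,0,0],
    [0,0,0],
    [0,0,0],
    [0,0,0]
  ]
}}

```text
time: 11.55
tool_pos: [485.6, 159.8, 36.3]
tool_rot: [0.783, 0.622, -0.001, -0.001]
force: [-5.7, 0.1, 4.6]
grip_width: 0.408
```

Call:
{"fn": "arm_command", "kwargs": {
  "delta_pos": [
    [0,0,0],
    [0,0,0],
    [0,0,0],
    [0,0,0],
    [0,0,0],
    [0,0,-0.01],
    [0,0,-0.03],
    [0,0,-0.06],
    [0,0,-0.09],
    [0,0,-0.095],
    [0,0,-0.095],
    [0,0,-0.095]
  ],
  "rot": [
    [0,0,0],
    [0,0,0],
    [0,0,0],
    [0,0,0],
    [0,0,0],
    [0,0,0],
    [0,0,0],
    [0,0,0],
    [0,0,0],
    [0,0,0],
    [0,0,0],
    [0,0,0]
  ],
  "grip": 85
}}

```text
time: 12.55
tool_pos: [486.0, 159.6, 130.6]
tool_rot: [0.783, 0.622, 0.0, 0.0]
force: [-0.3, -0.4, -0.7]
grip_width: 0.667
```

```bash
python3 -c "
from h import *
go((635.5,231.5,130))"
```

```text
t 12.55 pos [486.  159.6 130.6] F [-0.3 -0.4 -0.7] w 61.4
(635.5, 231.5, 130) -> [0.1038, 0.1294, 0.0006]
rot [0.01, -0.0, -0.03]
```

Call:
{"fn": "arm_command", "kwargs": {
  "delta_pos": [
    [0.015,0.02,0],
    [0.04,0.05,0],
    [0.066,0.08,0],
    [0.09,0.11,0],
    [0.1,0.125,0],
    [0.104,0.129,0],
    [0.104,0.129,0],
    [0.104,0.129,0],
    [0.104,0.129,0],
    [0.104,0.129,0]
  ],
  "rot": [
    [0,0,0],
    [0,0,0],
    [0,0,0],
    [0,0,0],
    [0,0,0],
    [0,0,0],
    [0,0,0],
    [0,0,0],
    [0,0,0],
    [0,0,0]
  ],
  "grip": 110
}}

```text
time: 13.38
tool_pos: [634.1, 231.3, 130.4]
tool_rot: [0.783, 0.622, -0.001, -0.0]
force: [0.1, -0.7, 0.7]
grip_width: 0.57
```

```bash
python3 -c "
from h import *
go((635.5,231.5,15))
im,d=eyes.get_image('scene');cv2.imwrite('pics/s5.png',cv2.resize(im[100:300,180:440,::-1],None,fx=3,fy=3))"
```

```text
t 13.3833 pos [634.1 231.3 130.4] F [ 0.1 -0.7  0.7] w 52.5
(635.5, 231.5, 15) -> [0.0005, 0.0014, 0.1154]
rot [-0.06, 0.03, -0.04]
```

View pics/s5.png

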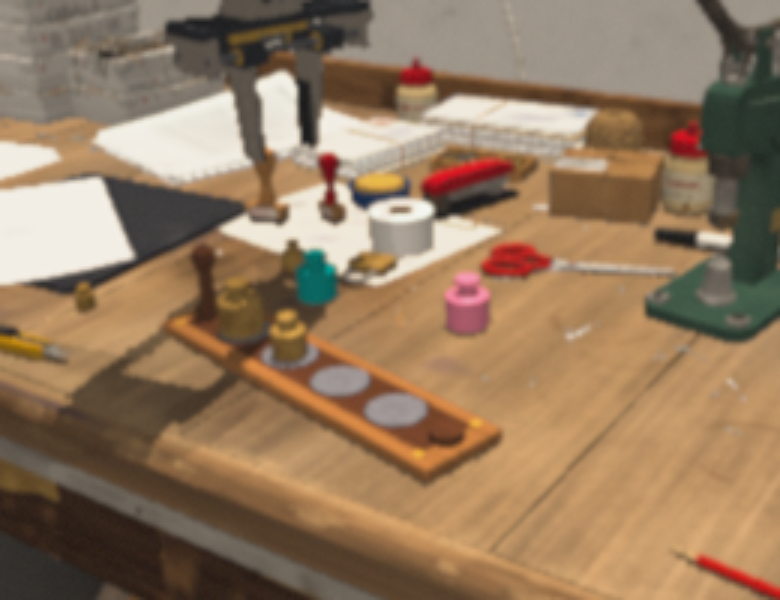

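Weight d stands beside the post (crop about 240,310). Next, weight c.

Call:
{"fn": "arm_command", "kwargs": {
  "delta_pos": [
    [0,0.001,0.025],
    [0,0.001,0.055],
    [0,0.001,0.085],
    [0,0.001,0.105],
    [0,0.001,0.115],
    [0,0.001,0.116],
    [0,0.001,0.116],
    [0,0.001,0.116],
    [0,0.001,0.116]
  ],
  "rot": [
    [0,0,0],
    [0,0,0],
    [0,0,0],
    [0,0,0],
    [0,0,0],
    [0,0,0],
    [0,0,0],
    [0,0,0],
    [0,0,0]
  ]
}}

```text
time: 14.18
tool_pos: [637.3, 231.8, 16.4]
tool_rot: [0.783, 0.622, 0.001, 0.001]
force: [-0.2, -0.5, -0.3]
grip_width: 0.569
```

Call:
{"fn": "arm_command", "kwargs": {
  "delta_pos": [
    [0,0,0],
    [0,0,0],
    [0,0,0],
    [0,0,0],
    [0,0,0],
    [0,0,0],
    [0,0,0]
  ],
  "rot": [
    [0,0,0],
    [0,0,0],
    [0,0,0],
    [0,0,0],
    [0,0,0],
    [0,0,0],
    [0,0,0]
  ],
  "grip": 255
}}

```text
time: 14.77
tool_pos: [636.5, 231.6, 14.8]
tool_rot: [0.783, 0.622, 0.0, 0.0]
force: [0.1, 0.1, 0.5]
grip_width: 0.245
```

```bash
python3 -c "
from h import *
go((635.5,231.5,130),(457.5,35.4,130))"
```

```text
t 14.7667 pos [636.5 231.6  14.8] F [0.1 0.1 0.5] w 22.6
(635.5, 231.5, 130) -> [-0.0003, -0.0009, -0.1152]
(457.5, 35.4, 130) -> [-0.2315, -0.1301, -0.1153]
rot [0.03, -0.01, -0.03]
```

Call:
{"fn": "arm_command", "kwargs": {
  "delta_pos": [
    [0,0,-0.01],
    [0,0,-0.035],
    [0,0,-0.065],
    [0,0,-0.095],
    [0,0,-0.115],
    [-0.012,-0.007,-0.115],
    [-0.036,-0.02,-0.115],
    [-0.064,-0.036,-0.115],
    [-0.094,-0.053,-0.115],
    [-0.124,-0.07,-0.115],
    [-0.154,-0.086,-0.115],
    [-0.184,-0.103,-0.115],
    [-0.21,-0.118,-0.115],
    [-0.225,-0.127,-0.115],
    [-0.231,-0.13,-0.115],
    [-0.231,-0.13,-0.115],
    [-0.231,-0.13,-0.115],
    [-0.231,-0.13,-0.115],
    [-0.231,-0.13,-0.115]
  ],
  "rot": [
    [0,0,0],
    [0,0,0],
    [0,0,0],
    [0,0,0],
    [0,0,0],
    [0,0,0],
    [0,0,0],
    [0,0,0],
    [0,0,0],
    [0,0,0],
    [0,0,0],
    [0,0,0],
    [0,0,0],
    [0,0,0],
    [0,0,0],
    [0,0,0],
    [0,0,0],
    [0,0,0],
    [0,0,0]
  ]
}}

```text
time: 16.35
tool_pos: [458.2, 36.5, 129.8]
tool_rot: [0.782, 0.623, 0.0, 0.0]
force: [-0.4, -0.4, -0.2]
grip_width: 0.239
```

```bash
python3 -c "
from h import *
go((457.5,35.4,30))"
```

```text
t 16.35 pos [458.2  36.5 129.8] F [-0.4 -0.4 -0.2] w 22.0
(457.5, 35.4, 30) -> [-0.0012, -0.0005, 0.0998]
rot [0.02, -0.02, 0.03]
```

Call:
{"fn": "arm_command", "kwargs": {
  "delta_pos": [
    [-0.001,-0.0005,0.015],
    [-0.001,-0.0005,0.04],
    [-0.001,-0.0005,0.07],
    [-0.001,-0.0005,0.088],
    [-0.001,-0.0005,0.096],
    [-0.001,-0.0005,0.099],
    [-0.001,-0.0005,0.1],
    [-0.001,-0.0005,0.1],
    [-0.001,-0.0005,0.1],
    [-0.001,-0.0005,0.1]
  ],
  "rot": [
    [0,0,0],
    [0,0,0],
    [0,0,0],
    [0,0,0],
    [0,0,0],
    [0,0,0],
    [0,0,0],
    [0,0,0],
    [0,0,0],
    [0,0,0]
  ]
}}

```text
time: 17.18
tool_pos: [457.9, 34.8, 30.8]
tool_rot: [0.783, 0.622, 0.001, 0.001]
force: [0.2, -0.2, -1.6]
grip_width: 0.243
```

Call:
{"fn": "arm_command", "kwargs": {
  "delta_pos": [
    [0,0,0.0005],
    [0,0,0.0005],
    [0,0,0.0005],
    [0,0,0.0005]
  ],
  "rot": [
    [0,0,0],
    [0,0,0],
    [0,0,0],
    [0,0,0]
  ]
}}

```text
time: 17.52
tool_pos: [456.8, 34.9, 29.2]
tool_rot: [0.783, 0.622, 0.0, 0.0]
force: [-0.8, -0.1, -0.9]
grip_width: 0.243
```

Call:
{"fn": "arm_command", "kwargs": {
  "delta_pos": [
    [0,0,0.0008],
    [0,0,0.0008],
    [0,0,0.0008],
    [0,0,0.0008]
  ],
  "rot": [
    [0,0,0],
    [0,0,0],
    [0,0,0],
    [0,0,0]
  ]
}}

```text
time: 17.85
tool_pos: [457.0, 34.9, 28.8]
tool_rot: [0.783, 0.622, 0.0, 0.0]
force: [-1.9, -0.2, 5.1]
grip_width: 0.245
```

Contact (5 N). I release it and go above weight a.

Call:
{"fn": "arm_command", "kwargs": {
  "delta_pos": [
    [0,0,0],
    [0,0,0],
    [0,0,0],
    [0,0,0],
    [0,0,0],
    [0,0,-0.01],
    [0,0,-0.03],
    [0,0,-0.06],
    [0,0,-0.09],
    [0,0,-0.101],
    [0,0,-0.101],
    [0,0,-0.101]
  ],
  "rot": [
    [0,0,0],
    [0,0,0],
    [0,0,0],
    [0,0,0],
    [0,0,0],
    [0,0,0],
    [0,0,0],
    [0,0,0],
    [0,0,0],
    [0,0,0],
    [0,0,0],
    [0,0,0]
  ],
  "grip": 110
}}

```text
time: 18.85
tool_pos: [456.8, 35.0, 129.3]
tool_rot: [0.783, 0.622, 0.0, 0.0]
force: [0.3, -0.9, -0.2]
grip_width: 0.57
```

```bash
python3 -c "
from h import *
go((466,334.7,130))"
```

```text
t 18.85 pos [456.8  35.  129.3] F [ 0.3 -0.9 -0.2] w 52.5
(466, 334.7, 130) -> [0.2941, -0.0587, -0.0008]
rot [0.04, -0.0, -0.03]
```

Call:
{"fn": "arm_command", "kwargs": {
  "delta_pos": [
    [0.015,-0.003,0],
    [0.045,-0.009,0],
    [0.08,-0.016,0],
    [0.115,-0.023,0],
    [0.15,-0.03,0],
    [0.185,-0.037,0],
    [0.22,-0.044,0],
    [0.25,-0.05,0],
    [0.275,-0.055,0],
    [0.29,-0.058,0],
    [0.294,-0.059,0],
    [0.294,-0.059,0],
    [0.294,-0.059,0],
    [0.294,-0.059,0]
  ],
  "rot": [
    [0,0,0],
    [0,0,0],
    [0,0,0],
    [0,0,0],
    [0,0,0],
    [0,0,0],
    [0,0,0],
    [0,0,0],
    [0,0,0],
    [0,0,0],
    [0,0,0],
    [0,0,0],
    [0,0,0],
    [0,0,0]
  ]
}}

```text
time: 20.02
tool_pos: [465.2, 333.4, 128.4]
tool_rot: [0.783, 0.622, -0.001, -0.0]
force: [-1.5, 1.0, -0.4]
grip_width: 0.566
```

```bash
python3 -c "
from h import *
go((466,334.7,14))
im,d=eyes.get_image('scene');cv2.imwrite('pics/s6.png',cv2.resize(im[100:300,100:360,::-1],None,fx=3,fy=3))
im,d=eyes.get_image('top');cv2.imwrite('pics/t6.png',cv2.resize(im[150:285,160:360,::-1],None,fx=4,fy=4,interpolation=cv2.INTER_CUBIC))"
```

```text
t 20.0167 pos [465.2 333.4 128.4] F [-1.5  1.  -0.4] w 52.0
(466, 334.7, 14) -> [0.0016, 0.0006, 0.1144]
rot [-0.07, 0.08, -0.09]
```

View pics/s6.png

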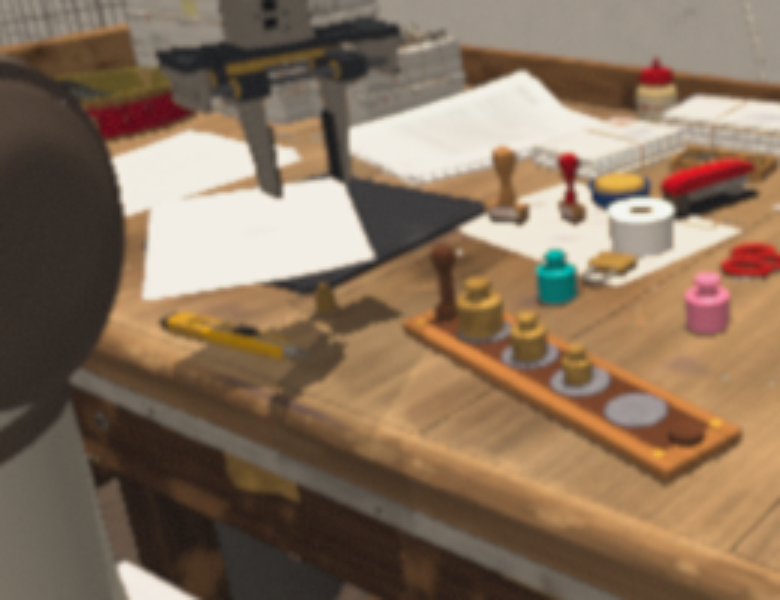

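View pics/t6.png

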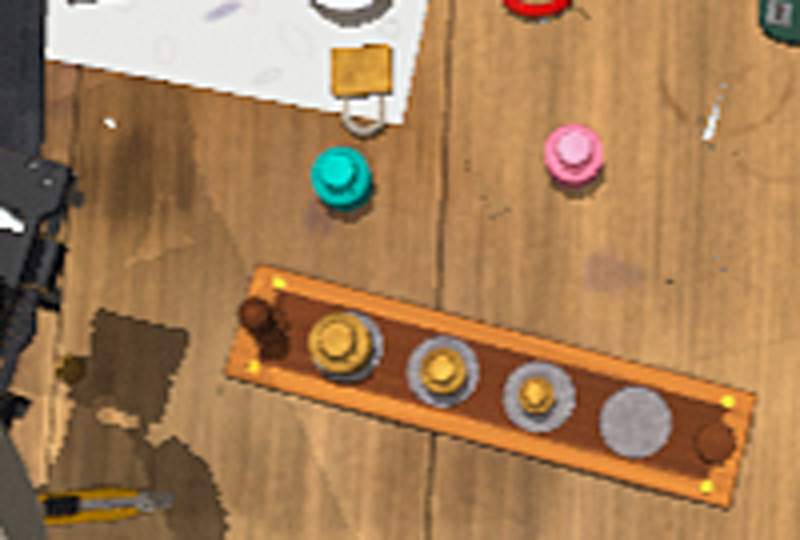

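d, b and c stand on their pads in the right order. I'll check centring at the end. Next, weight a.

Call:
{"fn": "arm_command", "kwargs": {
  "delta_pos": [
    [0.001,0,0.025],
    [0.001,0,0.055],
    [0.001,0,0.085],
    [0.001,0,0.105],
    [0.001,0,0.114],
    [0.001,0,0.115],
    [0.001,0,0.115],
    [0.001,0,0.115],
    [0.001,0,0.115]
  ],
  "rot": [
    [0,0,0],
    [0,0,0],
    [0,0,0],
    [0,0,0],
    [0,0,0],
    [0,0,0],
    [0,0,0],
    [0,0,0],
    [0,0,0]
  ]
}}

```text
time: 20.87
tool_pos: [467.1, 336.1, 16.0]
tool_rot: [0.783, 0.622, 0.001, 0.0]
force: [-0.1, -0.1, 0.5]
grip_width: 0.566
```

Call:
{"fn": "arm_command", "kwargs": {
  "delta_pos": [
    [0,0,0],
    [0,0,0],
    [0,0,0],
    [0,0,0],
    [0,0,0],
    [0,0,0],
    [0,0,0],
    [0,0,0]
  ],
  "rot": [
    [0,0,0],
    [0,0,0],
    [0,0,0],
    [0,0,0],
    [0,0,0],
    [0,0,0],
    [0,0,0],
    [0,0,0]
  ],
  "grip": 255
}}

```text
time: 21.53
tool_pos: [465.9, 335.7, 14.4]
tool_rot: [0.783, 0.622, 0.0, 0.0]
force: [0.2, 0.5, 0.9]
grip_width: 0.189
```

```bash
python3 -c "
from h import *
go((466,334.7,130),(443,-27,130))"
```

```text
t 21.5333 pos [465.9 335.7  14.4] F [0.2 0.5 0.9] w 17.3
(466, 334.7, 130) -> [-0.0009, 0.0003, -0.1156]
(443, -27, 130) -> [-0.3585, 0.0595, -0.1156]
rot [0.01, -0.0, -0.03]
```

Call:
{"fn": "arm_command", "kwargs": {
  "delta_pos": [
    [0,0,-0.015],
    [0,0,-0.045],
    [0,0,-0.08],
    [0,0,-0.11],
    [-0.01,0.001,-0.116],
    [-0.03,0.005,-0.116],
    [-0.06,0.01,-0.116],
    [-0.095,0.016,-0.116],
    [-0.13,0.022,-0.116],
    [-0.165,0.027,-0.116],
    [-0.2,0.033,-0.116],
    [-0.235,0.039,-0.116],
    [-0.27,0.045,-0.116],
    [-0.305,0.051,-0.116],
    [-0.33,0.055,-0.116],
    [-0.348,0.058,-0.116],
    [-0.3575,0.0595,-0.116],
    [-0.3575,0.0595,-0.116],
    [-0.3575,0.0595,-0.116],
    [-0.3575,0.0595,-0.116]
  ],
  "rot": [
    [0,0,0],
    [0,0,0],
    [0,0,0],
    [0,0,0],
    [0,0,0],
    [0,0,0],
    [0,0,0],
    [0,0,0],
    [0,0,0],
    [0,0,0],
    [0,0,0],
    [0,0,0],
    [0,0,0],
    [0,0,0],
    [0,0,0],
    [0,0,0],
    [0,0,0],
    [0,0,0],
    [0,0,0],
    [0,0,0]
  ]
}}

```text
time: 23.2
tool_pos: [442.9, -25.1, 129.9]
tool_rot: [0.783, 0.623, -0.0, -0.001]
force: [0.0, -0.1, -0.9]
grip_width: 0.185
```

Call:
{"fn": "arm_command", "kwargs": {
  "delta_pos": [
    [0,0,0],
    [0,0,0]
  ],
  "rot": [
    [0,0,0],
    [0,0,0]
  ]
}}

```text
time: 23.37
tool_pos: [443.2, -25.1, 130.2]
tool_rot: [0.782, 0.623, 0.0, -0.0]
force: [-0.5, 1.1, -1.2]
grip_width: 0.187
```

```bash
python3 -c "
from h import *
go((443,-26.2,29.5))"
```

```text
t 23.3667 pos [443.2 -25.1 130.2] F [-0.5  1.1 -1.2] w 17.2
(443, -26.2, 29.5) -> [-0.0012, 0.0001, 0.1007]
rot [-0.01, -0.01, 0.07]
```

Call:
{"fn": "arm_command", "kwargs": {
  "delta_pos": [
    [-0.001,0,0.015],
    [-0.001,0,0.04],
    [-0.001,0,0.07],
    [-0.001,0,0.088],
    [-0.001,0,0.096],
    [-0.001,0,0.1],
    [-0.001,0,0.101],
    [-0.001,0,0.101],
    [-0.001,0,0.101],
    [-0.001,0,0.101]
  ],
  "rot": [
    [0,0,0],
    [0,0,0],
    [0,0,0],
    [0,0,0],
    [0,0,0],
    [0,0,0],
    [0,0,0],
    [0,0,0],
    [0,0,0],
    [0,0,0]
  ]
}}

```text
time: 24.2
tool_pos: [444.1, -27.3, 30.5]
tool_rot: [0.783, 0.622, 0.001, 0.001]
force: [0.6, -0.5, -0.7]
grip_width: 0.189
```

Call:
{"fn": "arm_command", "kwargs": {
  "delta_pos": [
    [0,0,0.0008],
    [0,0,0.0008],
    [0,0,0.0008],
    [0,0,0.0008]
  ],
  "rot": [
    [0,0,0],
    [0,0,0],
    [0,0,0],
    [0,0,0]
  ]
}}

```text
time: 24.53
tool_pos: [443.1, -27.1, 28.7]
tool_rot: [0.783, 0.622, 0.0, 0.0]
force: [-0.4, -0.7, 0.0]
grip_width: 0.184
```

Call:
{"fn": "arm_command", "kwargs": {
  "delta_pos": [
    [0.0005,0,0.0008],
    [0.0005,0,0.0008],
    [0.0005,0,0.0008],
    [0.0005,0,0.0008]
  ],
  "rot": [
    [0,0,0],
    [0,0,0],
    [0,0,0],
    [0,0,0]
  ]
}}

```text
time: 24.87
tool_pos: [443.2, -26.9, 28.3]
tool_rot: [0.783, 0.622, -0.0, 0.0]
force: [-4.0, -0.2, 6.0]
grip_width: 0.185
```

Contact. I release it and back off to the right, clear of both cameras' view of the board.

Call:
{"fn": "arm_command", "kwargs": {
  "delta_pos": [
    [0,0,0],
    [0,0,0],
    [0,0,0],
    [0,0,0],
    [0,0,0],
    [0,0,-0.01],
    [0,0,-0.035],
    [0,0,-0.07],
    [0,0,-0.1],
    [-0.03,0,-0.12],
    [-0.07,0,-0.13],
    [-0.11,0,-0.13],
    [-0.15,0,-0.13],
    [-0.18,0,-0.13],
    [-0.2,0,-0.13],
    [-0.2,0,-0.13],
    [-0.2,0,-0.13],
    [-0.2,0,-0.13]
  ],
  "rot": [
    [0,0,0],
    [0,0,0],
    [0,0,0],
    [0,0,0],
    [0,0,0],
    [0,0,0],
    [0,0,0],
    [0,0,0],
    [0,0,0],
    [0,0,0],
    [0,0,0],
    [0,0,0],
    [0,0,0],
    [0,0,0],
    [0,0,0],
    [0,0,0],
    [0,0,0],
    [0,0,0]
  ],
  "grip": 110
}}

```text
time: 26.37
tool_pos: [398.1, -220.5, 157.9]
tool_rot: [0.783, 0.622, 0.0, -0.0]
force: [0.6, -0.9, 0.8]
grip_width: 0.569
```

```bash
python3 - <<'E'
from h import *
go((443,-26,130))
P=[(486.2,160.1),(472,97.8),(457.1,35.6),(443,-27)]
S=[(45,19),(36,14.5),(28,11.5),(22,9)]
t=np.linspace(0,2*np.pi,60);rows=[]
for n in["top","scene"]:
    im=eyes.get_image(n)[0][:,:,::-1];out=[];cv2.imwrite(f"pics/{n}7.png",im)
    for (x,y),(H,r) in zip(P,S):
        u0,v0=[int(round(float(q)))-12 for q in proj(n,(x,y,14+H/2))]
        s=8;c=cv2.resize(im[v0:v0+24,u0:u0+24],None,fx=s,fy=s,interpolation=cv2.INTER_CUBIC)
        for z,rr,col in[(14,23,(0,0,255)),(14+.68*H,r,(255,255,0)),(14+H,r*.66,(0,255,0))]:
            u,v=proj(n,np.stack([x+rr*np.cos(t),y+rr*np.sin(t),0*t+z],-1))
            cv2.polylines(c,[np.int32(np.stack([(u-u0+.5)*s,(v-v0+.5)*s],-1))],True,col,1)
        out.append(c)
    rows.append(np.hstack(out))
cv2.imwrite("pics/ov7.png",np.vstack(rows))
E
```

```text
t 26.3667 pos [ 398.1 -220.5  157.9] F [ 0.6 -0.9  0.8] w 52.4
(443, -26, 130) -> [0.1996, -0.0001, 0.028]
rot [-0.0, -0.03, -0.01]
```

View pics/ov7.png

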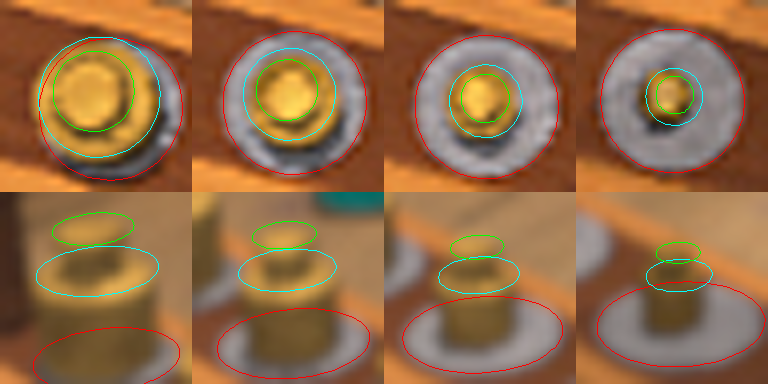

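View pics/scene7.png

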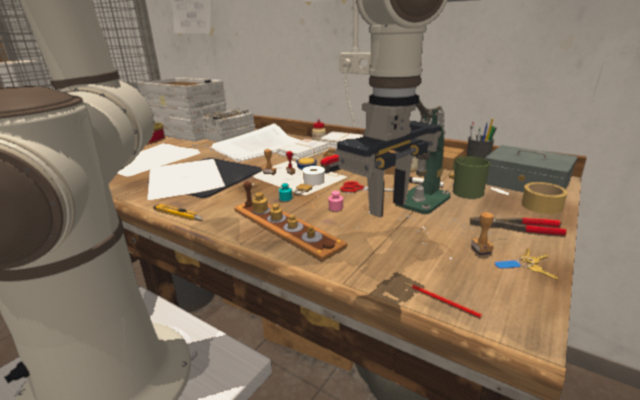

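All four stand upright. Against their pads' centres the overlay shows each within about 2 mm. Handing in.

```bash
python3 -c "
from rig import workorder
print(workorder.finish_job())"
```

```text
the job is handed in; nothing more can be done
None
```

All four brass weights stand upright on the rest board's pads in order of size, and the job is handed in. Weight d, the largest, is next to the post, then b, c and a. I didn't go near the pink and turquoise look-alikes, and they stand where they were in the last pictures.

- **Last checks:** Both cameras showed the four weights upright. Each was within about 2 mm of its pad's centre.
- **Off-centre and disagreement:** In the top picture d was about 1.5 mm and a about 2 mm off, towards the post. The scene camera put them a little closer to centre, and both differences are within the 2 mm calibration. I did not re-seat them.
- **Grip, force and time:** The jaws closed to within 1 mm of each stated diameter. The highest force reading I saw was about 7 N. The robot clock stood at about 26 s of the 96 s allowed, with the gripper open and clear of everything.

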